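Find the block heater's thermometer well by feel

ROBOT

A 6-joint arm with a two-finger parallel gripper is mounted at the origin on a cart in front of the work surface, level with it; the furniture and walls round the work are solid. World frame = base frame: x ahead of the robot, y to its left, z up, the work surface at z = 0. Lengths are in m, angles in rad, forces in N, time in s.
With the tool pointing down it reaches from about 0.3 to 0.775 m from the base axis. Payload 14.6 kg.
Tool frame: the origin (TCP) lies between the finger pads; the fingertips stand 22 mm ahead of it and the grasp point (between the pads) lies 3 mm ahead of it (ctrl.tip_reach is the distance from the TCP to the fingertips, in m); z points along the fingers, y is the direction in which the jaws open and shut (so a half turn about z gives the same grasp; the last joint's range is limited). The gripper opens to 94 mm and grips with 3 to 60 N. Pads are 16 mm wide; open, the fingers measure 119 mm over their backs; the gripper's body (75 mm by 177 mm) begins 78 mm behind the grasp point.
Start: joints at [-1.271, 0.3, 1.521, -0, 1.321, -0.067], TCP at [0.197, -0.513, 0.227] pointing down, gripper open.
Joint ranges: [-3.03, 3.03], [-0.79, 2.21], [0.23, 2.52], [-1.04, 4.18], [0, 3.07], [-2.55, 2.55]. Speed limits (rad/s): [2.22, 2.22, 2.57, 3.14, 3.14, 3.14].

INTERFACE

Orientations are given as [roll, pitch, yaw] about the fixed x, y, z axes, in that order (R = Rz(yaw) Ry(pitch) Rx(roll)).
In Python, from station import ctrl gives the robot as it stands. The module is installed in compiled form; this text tells all that it offers.
- The arm moves only by the shell command python3 -m creep 'ROWS' [OPENING] [FORCE]. ROWS is a JSON object of lists of equal length, an entry for each row: "xyz": the shift along the tool's x, y, z in mm, a list of three; "spin": the turn about the tool's z in rad. In form: {"xyz": [[tx, ty, tz], ...], "spin": [spin, ...]}. A call has 1 to 5 rows; each row shifts and turns the commanded pose from where the row before left it, along the tool's axes as they then stand; what a row does not reach is not made up. A row lasts 1/8 s, in which the tool goes at most 62.5 mm and 10.7 degrees, less where a joint would pass 70% of its speed; a pose out of reach is approached as far as the arm can. A call with a gripper value outside its range is refused whole. OPENING is the finger opening in mm, from 0 to 94, set as the call begins (- or left out, the last holds). The fingers move at their own pace and stop on an object; FORCE is the grip in N (left out, the last holds). Time passes only in rows, so rows that do not move let the fingers close. It gives the time, the measured TCP pose, the force and the opening at its end, in the units of the state.
- ctrl.get_obs(): the state, without advancing time (a new reading comes with each control period).
- ctrl.camera(name): name is "scene" or "top" or "wrist"; returns the picture (400x640x3 uint8, red, green, blue); there is no depth.
- ctrl.camera_model(name): a dict with "fx", "fy", "cx", "cy" (pixels), "R" (3x3) and "t" (3): a world point X has camera coordinates R X + t. Camera axes: x right, y down, z forward; pixel columns grow to the right and rows downward; lengths in m; the calibration is good to about 2 mm. A picture is of the moment at which its call begins: read the wrist's pose just before it. camera_model takes no time and is no camera call; for the wrist camera it gives the pose at the moment of the call.
- ctrl.hand_in(): hands the job in, once; it reports no verdict.
The state is a dict: "time_s": time; "qpos": joint angles; "joint_vel": joint speeds; "tau": joint torques, N m; "ee_pos": TCP position; "eef_rot": TCP orientation; "force": force on the tool from outside, world axes, zero at the start; "moment": the same for the moment, N m; "grip_width": finger opening in m.
Only numpy, scipy, OpenCV 4.12 (cv2) and the standard library are available. Lean on these libraries where they do the work, as an engineer would, in place of code of your own. Each camera call takes 0.05 s, during which the arm holds its last target.

TASK

Take the stem thermometer out of its stand, put its tip through the slot in the block heater's guard plate and slide it lightly along the metal block underneath until it drops into the thermometer well; then seat it fully home on the bottom of the well and leave it standing there, released. Nobody has marked where along the slot the well lies, and the tip is delicate: lower it slowly and never press or knock it on the heater with more than about 30 N. Leave the tubes in the heater and the bench timer as they are.

Things in the scene. Friction and masses are not known exactly. Their poses are not given: they have to be found in the camera images.
- thermometer: Stem thermometer, 139 mm long, about 70 g. Origin at the centre of its tip, z along the stem towards the handle (up when it stands). Round steel stem of 8 mm diameter from the tip to 76 mm, its end domed over the last 3 mm; grey collar of 18 mm diameter from 76 to 84 mm; then the handle. It starts upright in the stand, tip 12 mm above the worktop.
- handle (a point): Middle of the thermometer's white handle, 111 mm from the tip on the stem's axis; the handle is square, 20 x 20 mm with faces along the thermometer's x and y, and reaches 28 mm up and down from here. Take it here. The steel tip is hard and so is the block: meeting it at 15 mm/s or less is gentle, at 50 mm/s it is a knock of over 30 N.
- stand: Fixed white block, 50 x 76 mm in its x and y, top 56 mm above the worktop, on a 62 x 88 mm grey foot; origin at the centre of its underside. Two upright bores 44 mm deep: the one at y = -18 mm, 10 mm wide, loosely holds the thermometer; the one at y = +18 mm, 14 mm wide, is empty. Between the stand and the heater a 0.24 m high centrifuge stands, its front at world x = 0.48 m: carry over or before it.
- heater: Fixed white block heater, cold and off, 240 x 240 mm; origin at the centre of its underside, x away from its control panel, z up. A steel guard plate, 3 mm thick, upper face 92 mm above the worktop, covers its top. The guard has one slot along y, 84 mm long and 10 mm wide, at x = -35 mm, and behind it (x = +20 to +83 mm) a window over the tube wells.
- guard_top (a point): Middle of the guard's slot at the guard's upper face, 92 mm above the worktop; axes as the heater's: the slot runs along y from -42 to +42 mm, and is 10 mm wide in x. Under the slot, 12 mm lower, lies the flat top of a fixed aluminium block that fills the whole space below the slot.
- slot_mid (a point): Point on that block's top face under the middle of the slot, axes as the heater's. The block is plain but for the thermometer well: one upright blind hole of 10.5 mm diameter, 45 mm deep, with a 1 mm chamfer, on the slot's centre line (x = 0 here). Its place along the slot differs from block to block and is not measured: its centre lies anywhere from y = -32 to +32 mm.
- tube_0: Capped 50 ml tube, 34 mm across the cap, standing upright in a tube well at the back of the heater (x = +52 mm), its top 144 mm above the worktop; origin at the centre of its foot. Leave it alone.
- tube_1: Second such tube in the same row. Leave it alone.
- tube_2: Third such tube in the same row. Leave it alone.
- bench_timer: Flat square bench timer, 66 x 66 x 17 mm, lying on the worktop near the heater; origin at the centre of its underside. Leave it alone.

How it is judged:
By the outcome, as a careful person would: the job done as asked, in the order asked, and still so for the second after the job is handed in, with the robot touching nothing.
It also fails if it takes over 67 s, if anything falls off the work surface, if the arm or the gripper's body presses on something with over 40 N, if the wrist force passes 120 N, or if a joint passes its speed limit or range.

## Working session

There is one attempt and no reset: what is moved stays moved. The work goes in short steps, Python scripts to look and compute and a shell command to move; the robot and the scene stay as the last step left them, time stands still between calls to the robot, and variables do not carry over. Pictures are saved under pics/ and viewed, and the job is handed in when it is done.

```bash
mkdir -p pics
python3 - <<'E'
from station import ctrl
import cv2, json
o=ctrl.get_obs()
print({k:(v if not hasattr(v,'tolist') else v.tolist()) for k,v in o.items()}, ctrl.tip_reach)
for n in ["scene","top","wrist"]:
    m=ctrl.camera_model(n); print(n,{k:(v.tolist() if hasattr(v,'tolist') else v) for k,v in m.items()})
    cv2.imwrite(f"pics/{n}0.png",ctrl.camera(n)[:,:,::-1])
E
```

```text
{'time_s': 0.0, 'qpos': [-1.2705615398632193, 0.30045556756773784, 1.5215559671243906, -1.2077938477516429e-05, 1.3207179271429508, -0.06657744337847138], 'joint_vel': [-0.0012774255909511814, -0.0009805985187482614, -0.0018503115720835976, -0.00034170451180386537, 0.000803307070018943, 0.0007092848740151594], 'tau': [0.0013401073010754772, -53.18017244338989, -35.273330211639404, 0.0709013594314456, 0.024335738271474838, -5.325630922925484e-05], 'ee_pos': [0.1971900805922062, -0.5131865589288617, 0.22690546536624237], 'eef_rot': [-3.140457585575329, -6.395696380123717e-05, 0.3668151897112486], 'force': [-0.04179580334333533, 0.4338092608770884, 0.4717048666280503], 'moment': [-0.007816248096584329, -0.01663755661482819, 0.021604147401680075], 'grip_width': 0.09384379700169031} 0.022
scene {'fx': 518.6191253927019, 'fy': 518.6191253927019, 'cx': 317.17414251142964, 'cy': 195.16686132189653, 'R': [[0.9576936675464048, -0.28768658461891383, 0.00769858245529898], [-0.19002810354689587, -0.6522307819396185, -0.7338149132804568], [0.2161299585987253, 0.7013069485758276, -0.6793058257334285]], 't': [-0.49899001127172626, 0.17084375688586514, 1.6491762898616484]}
top {'fx': 381.86126575405086, 'fy': 381.86126575405086, 'cx': 316.15346548678195, 'cy': 199.85957114616937, 'R': [[0.029649042690343293, -0.9995195357765289, 0.00903503561800163], [-0.985525618527106, -0.03074094673038347, -0.16671607427265422], [0.1669137187121287, -0.003961287062569085, -0.9859635483680401]], 't': [-0.06972034722616421, 0.49473809559159776, 1.3375209234016963]}
wrist {'fx': 301.96871761098873, 'fy': 301.96871761098873, 'cx': 320.3957170999078, 'cy': 198.5721797230104, 'R': [[0.35905653552788347, -0.9333153250050108, -0.0009531030936065249], [-0.8935511268111067, -0.34405336525316194, 0.2884331215942054], [-0.2695269709496938, -0.10271215102784878, -0.9574995696928106]], 't': [-0.5493285283140824, -0.029954318177147127, 0.39271756722710266]}
```

View pics/scene0.png

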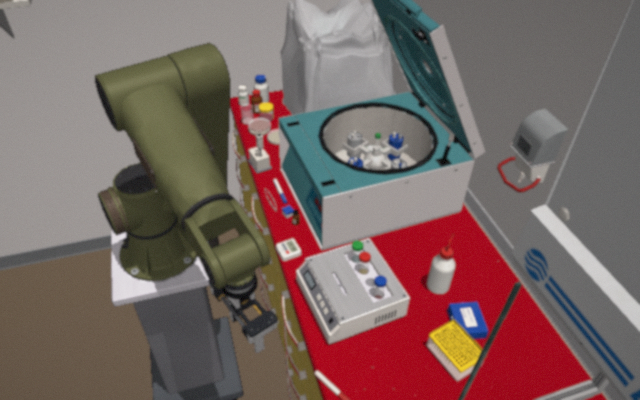

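View pics/top0.png

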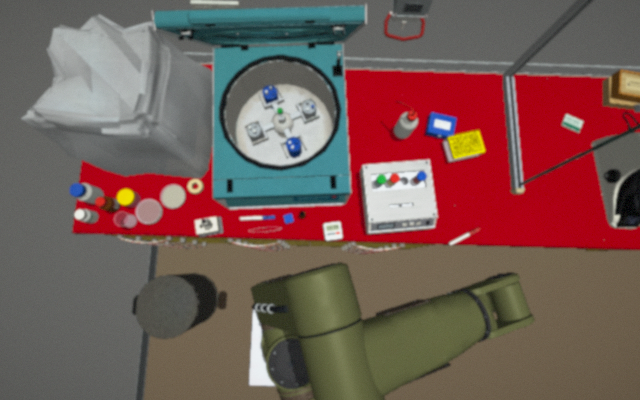

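View pics/wrist0.png

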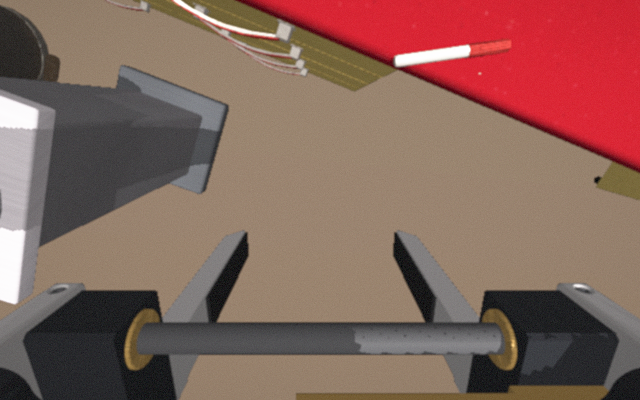

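The scene shows the heater at about (355,288), the stand with the thermometer at (260,150), and the timer at (288,248). In the top view the heater is at (399,196), the stand at (207,225) and the timer at (333,231). I'll zoom in and measure these.

```bash
cat > h.py <<'E'
import numpy as np, cv2, json, os
from station import ctrl
MF='models.json'
def model(n):
    m=ctrl.camera_model(n); return {k:np.array(v) if not np.isscalar(v) else v for k,v in m.items()}
def ray(m,u,v):
    d=m['R'].T@np.array([(u-m['cx'])/m['fx'],(v-m['cy'])/m['fy'],1.]); c=-m['R'].T@m['t']
    return c,d/np.linalg.norm(d)
def onz(m,u,v,z):
    c,d=ray(m,u,v); return c+d*(z-c[2])/d[2]
def proj(m,X):
    p=m['R']@np.array(X)+m['t']; return np.array([m['fx']*p[0]/p[2]+m['cx'],m['fy']*p[1]/p[2]+m['cy']])
def tri(a,b):
    (c1,d1),(c2,d2)=a,b
    A=np.stack([d1,-d2],1); s=np.linalg.lstsq(A,c2-c1,rcond=None)[0]
    p,q=c1+s[0]*d1,c2+s[1]*d2; return (p+q)/2,np.linalg.norm(p-q)
E
python3 - <<'E'
import cv2
t=cv2.imread('pics/top0.png'); s=cv2.imread('pics/scene0.png')
a=cv2.resize(t[205:245,180:240],None,fx=6.5,fy=6.5,interpolation=cv2.INTER_CUBIC)
b=cv2.resize(t[150:240,320:445],None,fx=6,fy=6,interpolation=cv2.INTER_CUBIC)
c=cv2.resize(s[105:180,235:295],None,fx=6.5,fy=6.5,interpolation=cv2.INTER_CUBIC)
d=cv2.resize(s[230:345,270:415],None,fx=5,fy=5,interpolation=cv2.INTER_CUBIC)
import numpy as np
W=np.zeros((500,790,3),np.uint8); W[:a.shape[0],:a.shape[1]]=a; W[:c.shape[0],400:400+c.shape[1]]=c
cv2.imwrite('pics/z1.png',W);cv2.imwrite('pics/z2.png',b);cv2.imwrite('pics/z3.png',d)
E
```

```text
(no output)
```

View pics/z1.png

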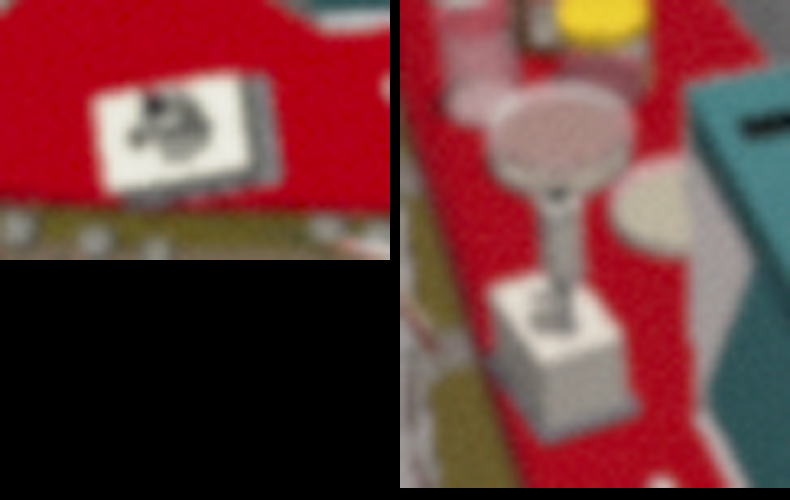

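View pics/z2.png

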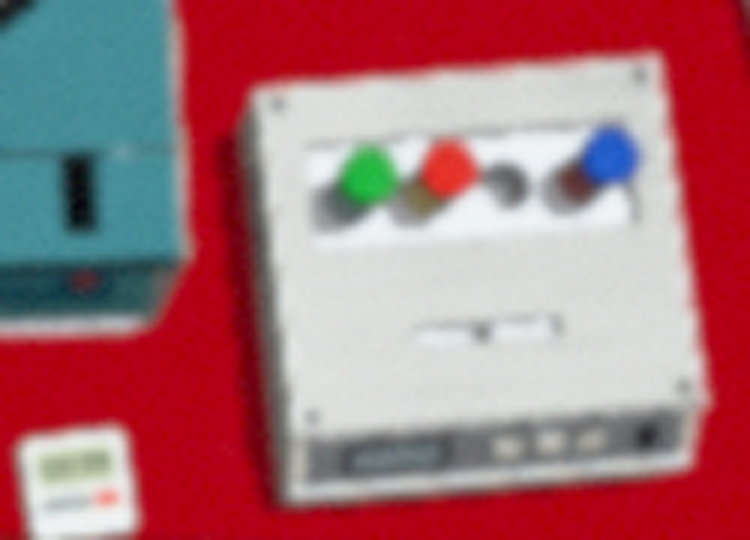

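View pics/z3.png

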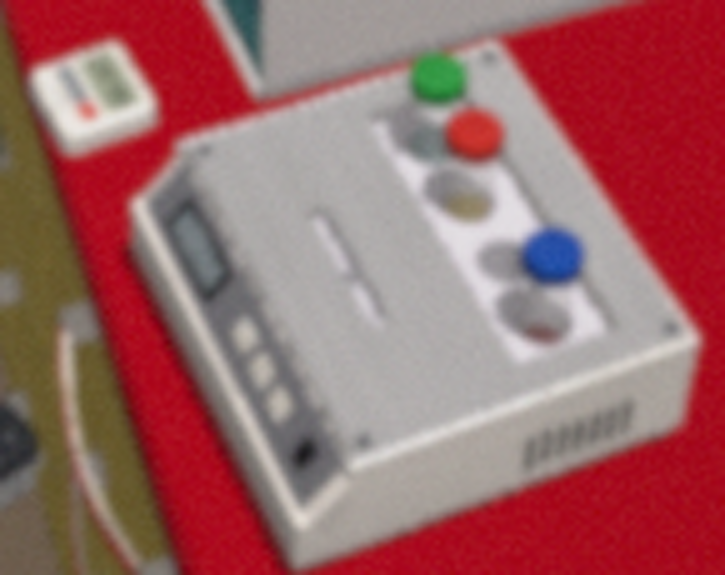

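Run:
```python
from h import *
T=model('top');S=model('scene')
def tz(u,v,z): return onz(T,320+u/6,150+v/6,z)
def sz(u,v,z): return onz(S,270+u/5,230+v/5,z)
f=lambda a:np.round(a,4)
print('slot top L,R,well', f(tz(415,332,.092)),f(tz(562,325,.092)),f(tz(482,332,.08)))
print('slot scene L,R,well', f(sz(316,213,.092)),f(sz(380,322,.092)),f(sz(350,282,.08)))
for n,p in dict(FL=(313,417),FR=(684,386),BL=(278,104),BR=(640,75)).items(): print('screw top',n,f(tz(*p,.092)))
for n,p in dict(BL=(207,150),FL=(207,150),FR=(363,441),BR=(671,327),BL2=(490,59)).items(): print('screw sc',n,f(sz(*p,.092)))
# stand
im=cv2.imread('pics/top0.png').astype(int); 
m=((im.min(2)>170)).astype(np.uint8); m[:,:180]=0;m[:,240:]=0;m[:205]=0;m[245:]=0
n,l,st,c=cv2.connectedComponentsWithStats(m); i=1+np.argmax(st[1:,4]); 
ct=max(cv2.findContours((l==i).astype(np.uint8),0,2)[0],key=cv2.contourArea); r=cv2.minAreaRect(cv2.convexHull(ct)); print(r,st[i])
for p in cv2.boxPoints(r): print('stand corner',f(onz(T,*p,.056)))
for p in [(93,98),(240,72),(252,165),(108,195)]: print('stand man',f(onz(T,180+p[0]/6.5,205+p[1]/6.5,.056)))
for p in [(488,288),(570,270),(622,338),(548,365)]: print('stand sc',f(onz(S,235+(p[0]-400)/6.5,105+p[1]/6.5,.056)))
# handle top: scene (560,190) z=.151 ; top view handle
print('handle sc top',f(onz(S,235+(560-400)/6.5,105+193/6.5,.151)),'collar',f(onz(S,235+(560-400)/6.5,105+283/6.5,.092)))
print('bores top z.056',f(onz(T,180+185/6.5,205+132/6.5,.056)),f(onz(T,180+157/6.5,205+103/6.5,.151)))
```

```text
slot top L,R,well [ 0.4768 -0.3087  0.092 ] [ 0.4835 -0.3941  0.092 ] [ 0.4799 -0.3504  0.08  ]
slot scene L,R,well [ 0.4729 -0.3153  0.092 ] [ 0.4831 -0.3968  0.092 ] [ 0.4793 -0.3581  0.08  ]
screw top FL [ 0.4254 -0.2498  0.092 ]
screw top FR [ 0.45   -0.4643  0.092 ]
screw top BL [ 0.6102 -0.2283  0.092 ]
screw top BR [ 0.6347 -0.4423  0.092 ]
screw sc BL [ 0.4267 -0.2536  0.092 ]
screw sc FL [ 0.4267 -0.2536  0.092 ]
screw sc FR [ 0.4497 -0.4662  0.092 ]
screw sc BR [ 0.6341 -0.4447  0.092 ]
screw sc BL2 [ 0.6093 -0.2334  0.092 ]
((206.06756591796875, 224.90541076660156), (13.97391414642334, 21.536266326904297), 80.53767395019531) [195 217  23  17 192]
stand corner [0.4094 0.3736 0.056 ]
stand corner [0.4243 0.2997 0.056 ]
stand corner [0.3758 0.2881 0.056 ]
stand corner [0.3611 0.3616 0.056 ]
stand man [0.4084 0.3735 0.056 ]
stand man [0.4251 0.2949 0.056 ]
stand man [0.3747 0.2847 0.056 ]
stand man [0.3561 0.3611 0.056 ]
stand sc [0.3598 0.357  0.056 ]
stand sc [0.4087 0.3605 0.056 ]
stand sc [0.4236 0.2906 0.056 ]
stand sc [0.3784 0.2786 0.056 ]
handle sc top [0.3978 0.3065 0.151 ] collar [0.3931 0.3037 0.092 ]
bores top z.056 [0.3914 0.3222 0.056 ] [0.3968 0.3113 0.151 ]
```

```bash
cat >> h.py <<'E'
def rpy(e):
    from scipy.spatial.transform import Rotation as R
    return R.from_euler('xyz',e).as_matrix()
def pose():
    o=ctrl.get_obs(); return np.array(o['ee_pos']),rpy(o['eef_rot']),o
def goto(target,yaw=None):
    "tool-frame shift in mm (before spin) and spin to reach target"
    p,R,o=pose(); d=R.T@(np.array(target)-p)*1000
    print('pos',np.round(p,4),'rpy',np.round(o['eef_rot'],4),'t',round(o['time_s'],2),'F',np.round(o['force'],1),'w',round(o['grip_width']*1000,1))
    print('shift mm',np.round(d,1), 'spin', None if yaw is None else round(-(yaw-o['eef_rot'][2]),4))
E
python3 - <<'E'
from h import *
W=model('wrist'); p,R,o=pose()
c=-W['R'].T@W['t']; print('cam in tool mm',R.T@(c-p)*1000,'axis in tool',R.T@W['R'].T)
goto([0.36,-0.38,0.28],0.114)
E
```

```text
cam in tool mm [  84.85549677   -0.29338008 -157.19218072] axis in tool [[ 5.10199428e-04 -9.57470003e-01 -2.88532379e-01]
 [ 9.99999863e-01  4.55812784e-04  2.55681151e-04]
 [-1.13290286e-04 -2.88532470e-01  9.57470105e-01]]
pos [ 0.1972 -0.5132  0.227 ] rpy [-3.1407e+00 -1.0000e-04  3.6670e-01] t 0.15 F [ 0.5 -1.1 -0.4] w 94.3
shift mm [199.8 -66.  -52.9] spin 0.2527
```

Run:
```python
from h import *
goto([0.43,-0.352,0.26],0.114)
```

```text
pos [ 0.1972 -0.5132  0.227 ] rpy [-3.1407e+00 -1.0000e-04  3.6670e-01] t 0.15 F [ 0.5 -1.1 -0.4] w 94.3
shift mm [275.2 -67.1 -32.9] spin 0.2527
```

```bash
python3 -m creep '{"xyz":[[40,-10,-10],[50,-13,-10],[50,-13,-10],[50,-13,-3],[50,-13,0]],"spin":[0,0,0,0,0]}' && python3 -m creep '{"xyz":[[35,-5,0],[0,0,0],[0,0,0],[0,0,0]],"spin":[0,0.126,0.126,0]}'
python3 - <<'E'
from h import *
goto([0.43,-0.352,0.26],0.114)
W=model('wrist'); im=ctrl.camera('wrist'); cv2.imwrite('pics/w1.png',im[:,:,::-1])
np.savez('w1.npz',**W)
E
```

```text
time_s: 0.78
ee_pos: [0.4003, -0.3683, 0.2606]
eef_rot: [3.141, -0.0, 0.367]
force: [0.1, -0.5, 0.5]
grip_width: 0.0937
time_s: 1.27
ee_pos: [0.4299, -0.3521, 0.2602]
eef_rot: [-3.141, 0.0, 0.116]
force: [-0.3, -1.1, -0.2]
grip_width: 0.094
pos [ 0.4299 -0.3521  0.2602] rpy [-3.1412e+00  4.0000e-04  1.1570e-01] t 1.27 F [-0.3 -1.1 -0.2] w 94.0
shift mm [ 0.1 -0.1  0.2] spin 0.0017
```

View pics/w1.png

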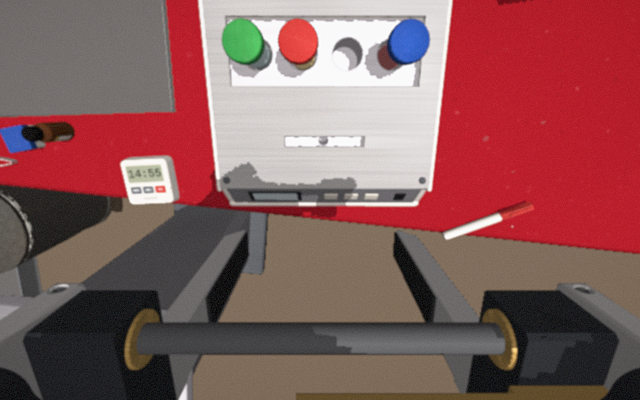

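The wrist view shows the guard slot at columns 285–364 and rows 136–147, with the well as a dark disc at about (323,141). I'll measure the slot.

Run:
```python
from h import *
W={k:(v if v.ndim else float(v)) for k,v in np.load('w1.npz').items()}
im=cv2.imread('pics/w1.png'); z=cv2.resize(im[125:160,270:380],None,fx=7,fy=7,interpolation=cv2.INTER_CUBIC); cv2.imwrite('pics/z4.png',z)
g=im[:,:,1].astype(int)
m=(im.min(2)>222).astype(np.uint8); m[:128]=0;m[155:]=0;m[:,:275]=0;m[:,375:]=0
n,l,st,c=cv2.connectedComponentsWithStats(m); print(st[1:],c[1:])
print(g[141,278:372]); print(g[128:156,300]);print(g[128:156,350])
f=lambda a:np.round(a,4)
for p in [(227,181),(422,181)]: print('screw',f(onz(W,*p,.092)))
for p in [(284.5,141.5),(364.5,141.5)]: print('slot',f(onz(W,*p,.092)))
print('well',f(onz(W,323,141.5,.08)))
```

```text
[[340 131   1   1   1]
 [352 131   1   2   2]
 [354 131   3   3   5]
 [362 131   4   2   4]
 [369 131   5   2   6]
 [344 132   1   1   1]
 [347 132   1   1   1]
 [358 132   2   1   2]
 [285 137  34  10 289]
 [326 137  35  10 287]
 [366 136   9  12  84]] [[340.         131.        ]
 [352.         131.5       ]
 [354.8        132.        ]
 [363.5        131.5       ]
 [371.16666667 131.66666667]
 [344.         132.        ]
 [347.         132.        ]
 [358.5        132.        ]
 [301.50519031 141.10380623]
 [343.67595819 141.1358885 ]
 [370.05952381 141.36904762]]
[206 203 208 212 205 199 192 223 248 251 249 249 249 249 249 249 249 250
 250 249 249 250 249 250 249 250 250 251 250 250 250 251 250 251 250 250
 250 251 251 245 210 157 135 141 139 134 125 120 114 150 228 252 252 251
 250 250 251 250 250 251 250 251 251 250 250 250 250 250 250 250 250 251
 250 251 250 251 251 250 250 250 252 246 203 161 156 153 179 211 227 225
 229 225 227 225]
[209 206 209 215 211 212 205 201 208 243 252 251 250 249 250 251 248 214
 171 189 200 202 206 208 207 211 214 203]
[212 214 220 222 221 221 219 206 180 212 246 250 251 250 250 251 252 248
 225 205 210 209 205 210 212 213 212 206]
screw [ 0.4248 -0.2484  0.092 ]
screw [ 0.4498 -0.4626  0.092 ]
slot [ 0.4752 -0.308   0.092 ]
slot [ 0.4851 -0.3926  0.092 ]
well [ 0.4787 -0.349   0.08  ]
```

View pics/z4.png

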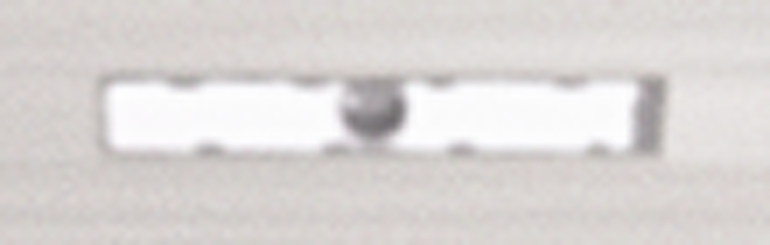

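Run:
```python
from h import *
goto([0.345,0.31,0.26],0.2)
```

```text
pos [ 0.4299 -0.3522  0.2603] rpy [-3.1413e+00  2.0000e-04  1.1760e-01] t 1.32 F [ 0.5 -0.3  0.5] w 94.1
shift mm [-6.600e+00 -6.676e+02  5.000e-01] spin -0.0824
```

```bash
python3 -m creep '{"xyz":[[-3,-30,0],[-2,-50,0],[-2,-55,0],[0,-55,0],[0,-55,0]],"spin":[0,0,0,0,0]}' && python3 -m creep '{"xyz":[[0,-55,0],[0,-55,0],[0,-55,0],[0,-55,0],[0,-55,0]],"spin":[0,0,0,0,0]}' && python3 -m creep '{"xyz":[[0,-55,0],[0,-53,0],[0,-40,0],[0,0,0],[0,0,0]],"spin":[0,0,0,-0.082,0]}'
python3 - <<'E'
from h import *
goto([0.345,0.31,0.26],0.2)
W=model('wrist'); im=ctrl.camera('wrist'); cv2.imwrite('pics/w2.png',im[:,:,::-1])
np.savez('w2.npz',**W)
E
```

```text
time_s: 1.95
ee_pos: [0.3943, -0.1082, 0.2605]
eef_rot: [3.142, -0.0, 0.117]
force: [0.7, 0.1, 0.5]
grip_width: 0.0942
time_s: 2.58
ee_pos: [0.3629, 0.1652, 0.2607]
eef_rot: [-3.141, -0.001, 0.118]
force: [0.1, 0.4, 0.4]
grip_width: 0.0938
time_s: 3.2
ee_pos: [0.3463, 0.3107, 0.2603]
eef_rot: [3.141, 0.0, 0.199]
force: [0.3, -0.1, -0.0]
grip_width: 0.0941
pos [0.3463 0.3107 0.2603] rpy [3.1414e+00 3.0000e-04 1.9920e-01] t 3.2 F [ 0.3 -0.1 -0. ] w 94.1
shift mm [-1.4  0.4  0.3] spin -0.0008
```

View pics/w2.png

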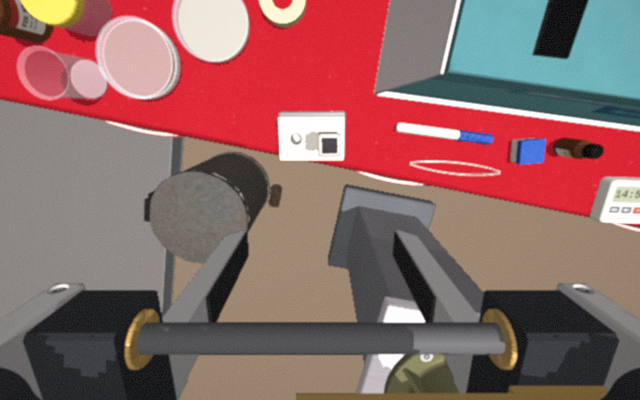

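The stand is at (312,136). The handle's top face is at about (329,146), with its dark inset nearly aligned to the image axes.

Run:
```python
from h import *
W={k:(v if v.ndim else float(v)) for k,v in np.load('w2.npz').items()}
im=cv2.imread('pics/w2.png'); z=cv2.resize(im[105:170,270:360],None,fx=8,fy=8,interpolation=cv2.INTER_CUBIC); cv2.imwrite('pics/z5.png',z)
m=(im.max(2)<70).astype(np.uint8); m[:130]=0;m[162:]=0;m[:,:315]=0;m[:,345:]=0
n,l,st,c=cv2.connectedComponentsWithStats(m); print(st[1:],c[1:])
i=1+np.argmax(st[1:,4]); ct=max(cv2.findContours((l==i).astype(np.uint8),0,2)[0],key=cv2.contourArea)
print(cv2.minAreaRect(ct)); print('inset centre z.151',onz(W,*c[i],.151))
```

```text
[[324 147   1   1   1]
 [327 148   1   1   1]
 [324 150   2   2   2]
 [327 150   1   1   1]
 [330 151   1   1   1]] [[324.  147. ]
 [327.  148. ]
 [324.5 150.5]
 [327.  150. ]
 [330.  151. ]]
((324.5, 150.5), (1.4142135381698608, 0.0), -135.0)
inset centre z.151 [0.39463603 0.31703788 0.151     ]
```

View pics/z5.png

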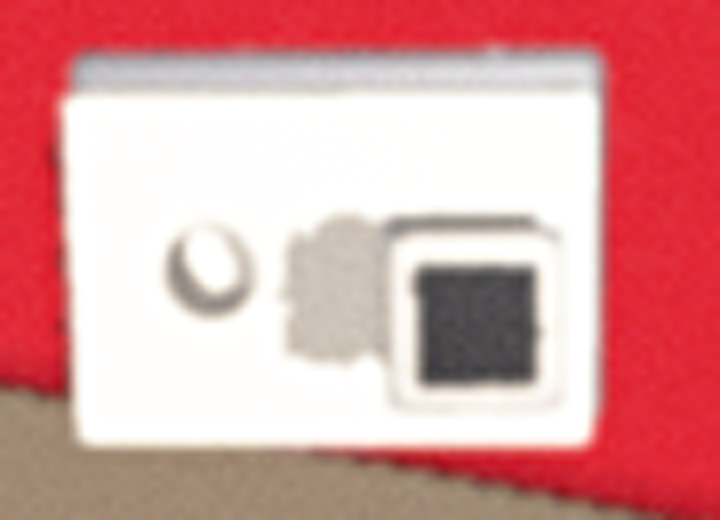

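Run:
```python
from h import *
W={k:(v if v.ndim else float(v)) for k,v in np.load('w2.npz').items()}
h=onz(W,329.1,145.0,.151); print(h)
for p in [(392,235),(557,235)]: print(onz(W,270+p[0]/8-.4,105+p[1]/8-.4,.151))
# empty bore rim z .056: centre zoom (210,270)
b=onz(W,270+210/8-.4,105+270/8-.4,.056); print('bore',b)
y=np.array([-np.sin(.199),np.cos(.199)]); print('handle from bore',b[:2]-36e-3*y)
goto([h[0],h[1],0.126],0.2)
```

```text
[0.40013044 0.3140629  0.151     ]
[0.40758806 0.32492717 0.151     ]
[0.4111288  0.30742455 0.151     ]
bore [0.38952886 0.349188   0.056     ]
handle from bore [0.39664567 0.31389847]
pos [0.3465 0.3104 0.2604] rpy [3.1415e+00 1.0000e-04 1.9680e-01] t 3.25 F [ 0.4  0.9 -0. ] w 94.0
shift mm [ 53.4   6.9 134.4] spin -0.0032
```

```bash
python3 -m creep '{"xyz":[[27,4,30],[26,3,40],[0,0,0]],"spin":[0,0,0]}'
python3 - <<'E'
from h import *
goto([0.40,0.314,0.126],0.2)
W=model('wrist'); im=ctrl.camera('wrist'); 
cv2.imwrite('pics/w3.png',cv2.resize(im[180:300,230:420,::-1],None,fx=4,fy=4,interpolation=cv2.INTER_CUBIC))
np.savez('w3.npz',**W)
E
```

```text
time_s: 3.62
ee_pos: [0.3999, 0.3127, 0.1879]
eef_rot: [3.14, 0.005, 0.194]
force: [-1.2, 0.6, -0.0]
grip_width: 0.0942
pos [0.3999 0.3127 0.1879] rpy [3.1396 0.0046 0.1942] t 3.62 F [-1.2  0.6 -0. ] w 94.2
shift mm [ 0.6 -1.3 61.9] spin -0.0058
```

View pics/w3.png

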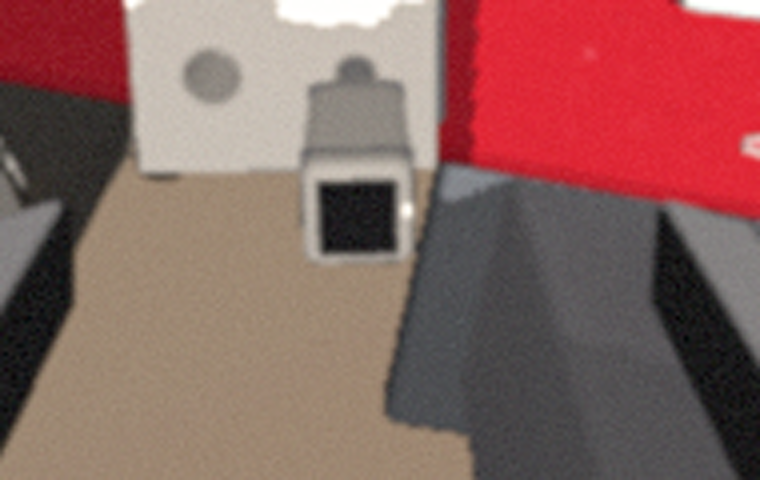

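The handle's top face is centred at about pixel (319.1, 231.9), between the fingers.

Run:
```python
from h import *
W={k:(v if v.ndim else float(v)) for k,v in np.load('w3.npz').items()}
q=lambda x,y:(230+x/4-.4,180+y/4-.4)
print(onz(W,*q(358,209),.151), onz(W,*q(303,209),.151),onz(W,*q(413,209),.151))
print('edge dx', onz(W,*q(358,158),.151),onz(W,*q(358,260),.151))
# collar entering? collar/stem at stand top
print('bore', onz(W,*q(212,76),.056))
h=onz(W,*q(358,209),.151); goto([h[0],h[1],.126],.2)
```

```text
[0.40164834 0.31423721 0.151     ] [0.39980989 0.32360618 0.151     ] [0.40348718 0.30486628 0.151     ]
edge dx [0.41092919 0.31605506 0.151     ] [0.39211568 0.31237004 0.151     ]
bore [0.38971046 0.34927675 0.056     ]
pos [0.3998 0.3133 0.19  ] rpy [3.1408e+00 2.0000e-03 1.9490e-01] t 3.67 F [-0.9 -0.3 -0.2] w 94.3
shift mm [ 2.1 -0.6 63.9] spin -0.0051
```

Run:
```python
from h import *
W={k:(v if v.ndim else float(v)) for k,v in np.load('w3.npz').items()}
q=lambda x,y:(230+x/4-.4,180+y/4-.4)
R=np.array([[np.cos(.199),np.sin(.199)],[-np.sin(.199),np.cos(.199)]])
a=onz(W,*q(357,158),.151); b=onz(W,*q(357,83),.095)
c=onz(W,*q(310,85),.095); d=onz(W,*q(405,85),.095)
print('dxy in handle axes mm',R@(a-b)[:2]*1e3, 'bottom mid vs top mid y', R@((c+d)/2-onz(W,*q(358,209),.151))[:2]*1e3, np.linalg.norm(c-d))
```

```text
dxy in handle axes mm [ 4.05061685 -0.17900408] bottom mid vs top mid y [4.95260576 0.19094574] 0.020590261355965894
```

The thermometer leans about 2.7° towards +x in its loose bore. I'll grip lightly, push it upright against the bore, then tighten.

```bash
python3 -m creep '{"xyz":[[1,-1,20],[0,0,24],[0,0,15],[0,0,5],[0,0,0]],"spin":[-0.005,0,0,0,0]}' && python3 -m creep '{"xyz":[[0,0,0],[0,0,0],[0,0,0],[0,0,0],[0,0,0]],"spin":[0,0,0,0,0]}' 10 5
python3 - <<'E'
from h import *
goto([0.401,0.314,0.126],0.199)
E
```

```text
time_s: 4.3
ee_pos: [0.4007, 0.3154, 0.1271]
eef_rot: [-3.141, -0.001, 0.202]
force: [0.7, -0.8, 0.7]
grip_width: 0.0939
time_s: 4.92
ee_pos: [0.4006, 0.3152, 0.1264]
eef_rot: [3.142, 0.0, 0.202]
force: [0.1, 0.3, 0.2]
grip_width: 0.0474
pos [0.4006 0.3152 0.1264] rpy [3.1416e+00 1.0000e-04 2.0180e-01] t 4.92 F [0.1 0.3 0.2] w 47.4
shift mm [0.2 1.3 0.4] spin 0.0028
```

```bash
python3 -m creep '{"xyz":[[0,1,0],[0,0,0],[0,0,0],[0,0,0],[0,0,0]],"spin":[0,0,0,0,0]}' 10 5;  python3 - <<'E'
from h import *
goto([0.401,0.314,0.126],0.199)
W=model('wrist'); im=ctrl.camera('wrist'); 
cv2.imwrite('pics/w4.png',cv2.resize(im[150:350,200:440,::-1],None,fx=3,fy=3,interpolation=cv2.INTER_CUBIC))
np.savez('w4.npz',**W)
E
```

```text
time_s: 5.55
ee_pos: [0.4008, 0.3142, 0.1265]
eef_rot: [-3.142, -0.0, 0.202]
force: [0.2, 0.2, -0.3]
grip_width: 0.0197
pos [0.4008 0.3142 0.1265] rpy [-3.1416 -0.      0.2018] t 5.55 F [ 0.2  0.2 -0.3] w 19.7
shift mm [0.1 0.3 0.5] spin 0.0028
```

View pics/w4.png

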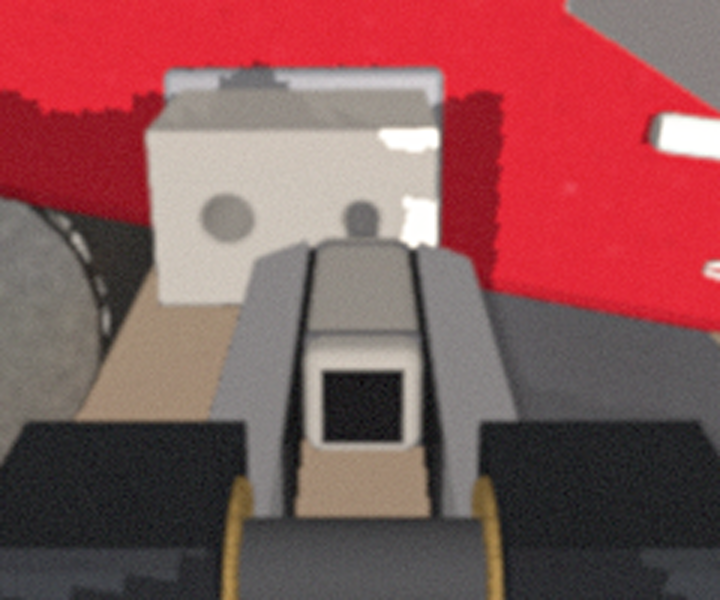

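```bash
cat > meas.py <<'E'
from h import *
def hand(fn,a,b,top,bores,s=3,ox=200,oy=150):
    W={k:(v if v.ndim else float(v)) for k,v in np.load(fn).items()}
    q=lambda p:(ox+p[0]/s-.33,oy+p[1]/s-.33)
    p,R,o=pose()
    f=lambda P,z:np.round((R.T@(onz(W,*q(P),z)-p))*1e3,1)
    print('top edge',f(a,.151),'bottom edge',f(b,.095),'top ctr',f(top,.151))
    for P in bores: print('bore',f(P,.056))
E
python3 - <<'E'
from meas import *
hand('w4.npz',(361,333),(361,241),(361,391),[(228,218),(361,218)])
E
```

```text
top edge [ 13.1  -0.5 -24.5] bottom edge [ 5.8 -0.6 31.5] top ctr [  2.3  -0.5 -24.5]
bore [ -3.8 -36.4  70.5]
bore [-3.8 -0.6 70.5]
```

```bash
python3 -m creep '{"xyz":[[-1.5,0,0],[-1.5,0,0],[-1.5,0,0],[-0.7,0,0],[0,0,0]],"spin":[0,0,0,0,0]}';  python3 - <<'E'
from h import *
goto([0.401,0.314,0.126],0.199)
W=model('wrist'); im=ctrl.camera('wrist'); 
cv2.imwrite('pics/w5.png',cv2.resize(im[150:350,200:440,::-1],None,fx=3,fy=3,interpolation=cv2.INTER_CUBIC))
np.savez('w5.npz',**W)
E
```

```text
time_s: 6.22
ee_pos: [0.3957, 0.3132, 0.1265]
eef_rot: [-3.141, -0.0, 0.202]
force: [0.6, 1.1, 1.1]
grip_width: 0.0198
pos [0.3957 0.3132 0.1265] rpy [-3.1415e+00 -1.0000e-04  2.0180e-01] t 6.22 F [0.6 1.1 1.1] w 19.8
shift mm [5.4 0.3 0.5] spin 0.0028
```

View pics/w5.png

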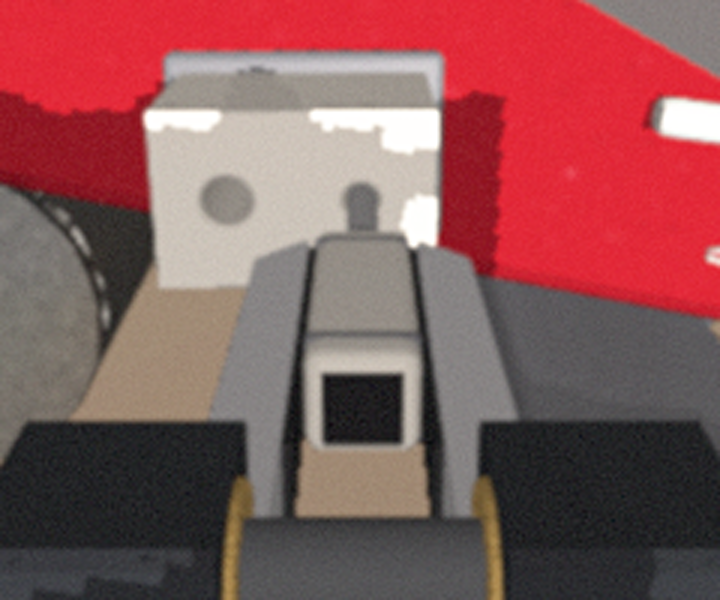

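Run:
```python
from meas import *
hand('w5.npz',(361,333),(361,236),(361,391),[(228,200),(361,200)])
```

```text
top edge [ 13.1  -0.5 -24.5] bottom edge [ 7.  -0.6 31.5] top ctr [  2.3  -0.5 -24.5]
bore [  1.3 -36.2  70.5]
bore [ 1.3 -0.6 70.5]
```

```bash
python3 -m creep '{"xyz":[[0,0,0],[0,0,-10],[0,0,-20],[0,0,-20],[0,0,0]],"spin":[0,0,0,0,0]}' - 30;  python3 - <<'E'
from h import *
goto([0.396,0.313,0.176],0.199)
W=model('wrist'); im=ctrl.camera('wrist'); 
cv2.imwrite('pics/w6.png',cv2.resize(im[150:350,200:440,::-1],None,fx=3,fy=3,interpolation=cv2.INTER_CUBIC))
np.savez('w6.npz',**W)
E
```

```text
time_s: 6.9
ee_pos: [0.396, 0.3134, 0.1778]
eef_rot: [-3.141, -0.002, 0.202]
force: [-0.1, 0.6, -0.8]
grip_width: 0.0198
pos [0.396  0.3134 0.1778] rpy [-3.1408e+00 -1.9000e-03  2.0180e-01] t 6.9 F [-0.1  0.6 -0.8] w 19.8
shift mm [-0.1  0.4  1.8] spin 0.0028
```

View pics/w6.png

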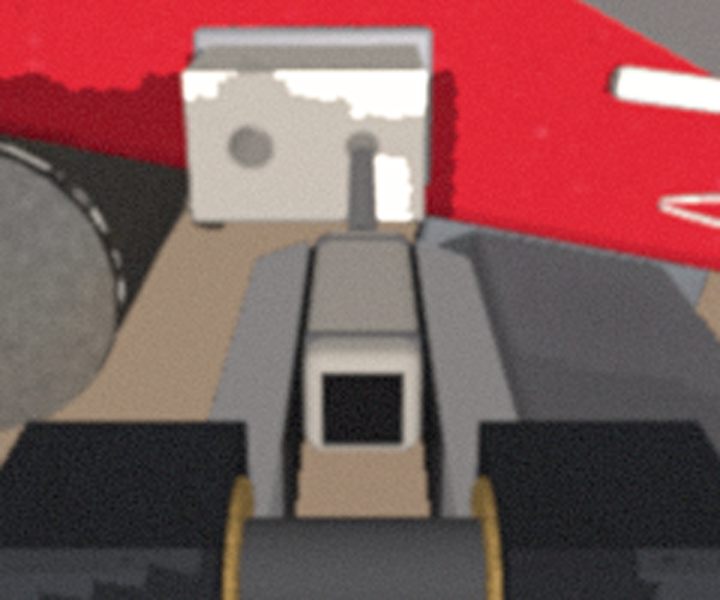

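```bash
python3 -m creep '{"xyz":[[0,0,-20],[0,0,-30],[0,0,-30],[0,0,0],[0,0,0]],"spin":[0,0,0,0,0]}' ;  python3 - <<'E'
from h import *
goto([0.396,0.313,0.176],0.199)
W=model('wrist'); im=ctrl.camera('wrist'); 
cv2.imwrite('pics/w7.png',cv2.resize(im[150:350,200:440,::-1],None,fx=3,fy=3,interpolation=cv2.INTER_CUBIC))
np.savez('w7.npz',**W)
E
```

```text
time_s: 7.58
ee_pos: [0.3953, 0.3129, 0.2548]
eef_rot: [3.141, 0.002, 0.202]
force: [-0.6, 0.5, -1.1]
grip_width: 0.0199
pos [0.3953 0.3129 0.2548] rpy [3.1407e+00 2.2000e-03 2.0180e-01] t 7.58 F [-0.6  0.5 -1.1] w 19.9
shift mm [ 0.9 -0.  78.7] spin 0.0028
```

View pics/w7.png

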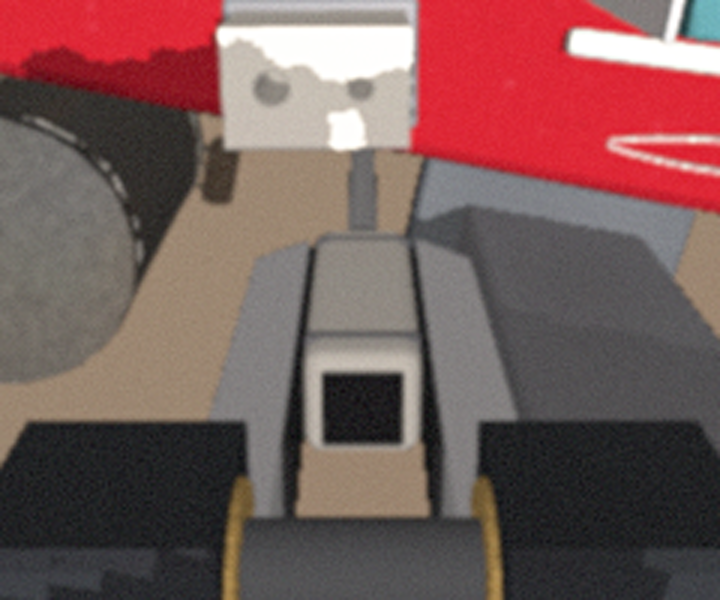

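Run:
```python
from h import *
im=cv2.imread('pics/w7.png'); cv2.imwrite('pics/z7.png',cv2.resize(im[100:260,300:430],None,fx=4,fy=3.5,interpolation=cv2.INTER_CUBIC))
g=im[:,361].astype(int); print(g[120:240:3])
```

```text
[[222 232 238]
 [241 247 251]
 [249 254 255]
 [251 254 255]
 [250 254 255]
 [246 250 254]
 [241 247 251]
 [245 251 255]
 [244 250 255]
 [185 193 201]
 [122 125 129]
 [102 102 106]
 [103 103 106]
 [106 110 111]
 [105 107 109]
 [105 104 106]
 [108 106 108]
 [107 107 110]
 [105 106 108]
 [107 105 109]
 [108 108 111]
 [111 113 114]
 [108 109 111]
 [107 110 111]
 [109 110 112]
 [109 108 111]
 [109 110 111]
 [105 109 111]
 [104 105 108]
 [108 111 112]
 [108 108 111]
 [106 105 109]
 [109 109 112]
 [108 109 110]
 [104 105 107]
 [100  98 102]
 [ 95  97 100]
 [109 115 120]
 [115 116 123]
 [103 106 111]]
```

View pics/z7.png

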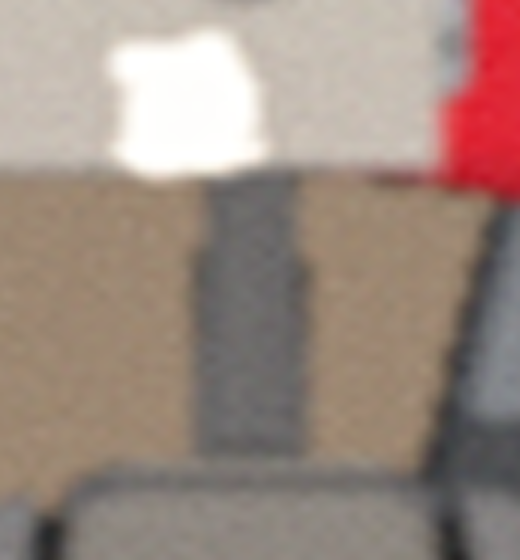

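Run:
```python
from h import *
a=cv2.imread('pics/w6.png')[110:260,300:430]; b=cv2.imread('pics/w7.png')[110:260,300:430]
cv2.imwrite('pics/z8.png',np.hstack([cv2.resize(x,None,fx=3,fy=3,interpolation=cv2.INTER_CUBIC) for x in (a,b)]))
for n in ('w7',):
  im=cv2.imread(f'pics/{n}.png').astype(int)
  for y in range(148,240,6):
    r=(im[y,335:390,2]-im[y,335:390,0]); idx=np.where(r<20)[0]; print(y, 335+idx.min() if len(idx) else None,335+idx.max() if len(idx) else None)
```

```text
148 335 375
154 352 373
160 352 373
166 352 373
172 350 373
178 349 376
184 349 376
190 349 376
196 350 376
202 349 376
208 349 375
214 349 376
220 349 376
226 349 376
232 335 387
238 335 389
```

View pics/z8.png

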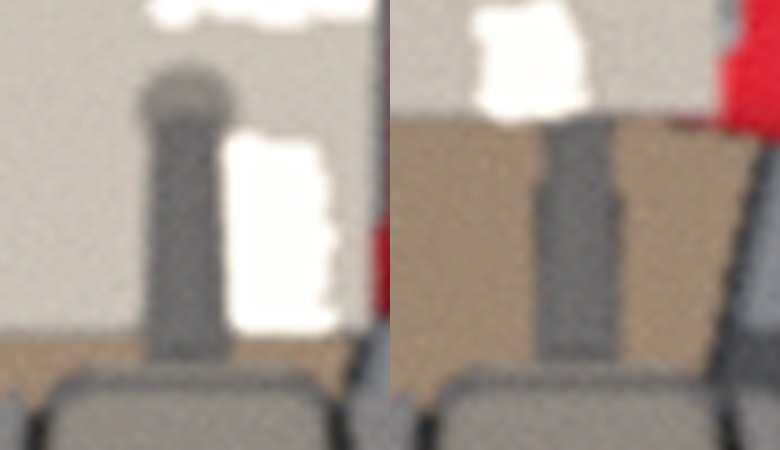

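Run:
```python
from h import *
goto([0.396,0.313,0.176],0.199)
S=model('scene');p,R,o=pose()
im=ctrl.camera('scene')[:,:,::-1]
c=proj(S,p).astype(int); print(c, [proj(S,p+R@np.array([x,-.5,z])/1e3).round(1) for x,z in ((0,-24.5),(0,114),(-5,114),(5,114))])
x0,y0=c[0]-30,c[1]-30
cv2.imwrite('pics/s2.png',cv2.resize(im[y0:y0+85,x0:x0+75],None,fx=7,fy=7,interpolation=cv2.INTER_NEAREST)); print(x0,y0)
```

```text
pos [0.3953 0.3129 0.2547] rpy [3.1406e+00 2.5000e-03 2.0180e-01] t 7.62 F [-0.5  0.5 -1.3] w 19.9
shift mm [ 0.9 -0.  78.7] spin 0.0028
[256 109] [array([255.9, 103. ]), array([258.6, 136.1]), array([257.3, 136.5]), array([259.9, 135.7])]
226 79
```

View pics/s2.png

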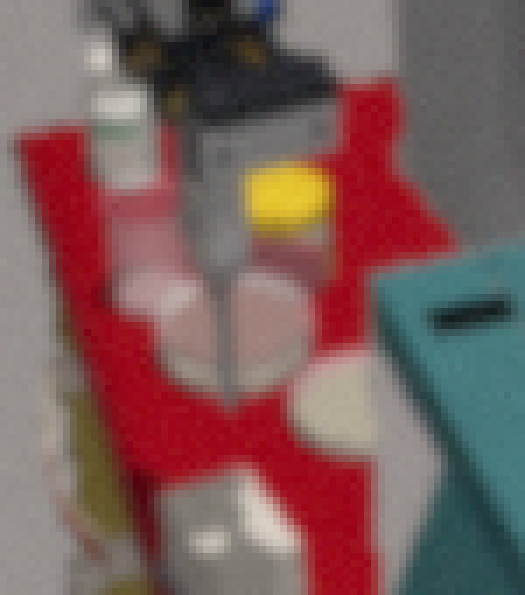

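```bash
python3 -m creep '{"xyz":[[0,0,0],[-2,20,0],[-4,40,0],[-6,50,0],[-6,55,0]],"spin":[0.085,0,0,0,0]}' && python3 -m creep '{"xyz":[[-6,55,0],[-6,55,0],[-6,55,0],[-6,55,0],[-6,55,0]],"spin":[0,0,0,0,0]}' && python3 -m creep '{"xyz":[[-6,55,0],[-6,40,0],[0,24,0],[0,0,0]],"spin":[0,0,0,0]}'
python3 - <<'E'
from h import *
goto([0.4779,-0.3304,0.235],0.1165)
E
```

```text
time_s: 8.3
ee_pos: [0.3963, 0.145, 0.2559]
eef_rot: [3.141, 0.001, 0.119]
force: [1.1, -0.2, -0.3]
grip_width: 0.0196
time_s: 8.93
ee_pos: [0.398, -0.1317, 0.2561]
eef_rot: [-3.142, 0.0, 0.118]
force: [0.8, -0.5, -1.5]
grip_width: 0.0202
time_s: 9.43
ee_pos: [0.4001, -0.2502, 0.2557]
eef_rot: [-3.141, 0.001, 0.116]
force: [-0.3, 0.2, -0.8]
grip_width: 0.0199
pos [ 0.4001 -0.2502  0.2557] rpy [-3.1408e+00  1.1000e-03  1.1590e-01] t 9.43 F [-0.3  0.2 -0.8] w 19.9
shift mm [68.  88.7 20.5] spin -0.0006
```

```bash
python3 -m creep '{"xyz":[[18,20,0],[25,35,4],[20,29,8],[5,5,4],[0,0,0]],"spin":[0,0,0,0,0]}'
python3 - <<'E'
from h import *
goto([0.4779,-0.3304,0.235],0.1165)
W=model('wrist'); im=ctrl.camera('wrist'); cv2.imwrite('pics/w8.png',im[:,:,::-1])
np.savez('w8.npz',**W)
cv2.imwrite('pics/z9.png',cv2.resize(im[140:300,240:440,::-1],None,fx=4,fy=3.7,interpolation=cv2.INTER_CUBIC))
E
```

```text
time_s: 10.05
ee_pos: [0.4787, -0.3286, 0.24]
eef_rot: [-3.141, 0.001, 0.118]
force: [-0.4, 1.2, -0.9]
grip_width: 0.0199
pos [ 0.4787 -0.3286  0.24  ] rpy [-3.1406e+00  9.0000e-04  1.1780e-01] t 10.05 F [-0.4  1.2 -0.9] w 19.9
shift mm [-1.   1.7  5. ] spin 0.0013
```

View pics/z9.png

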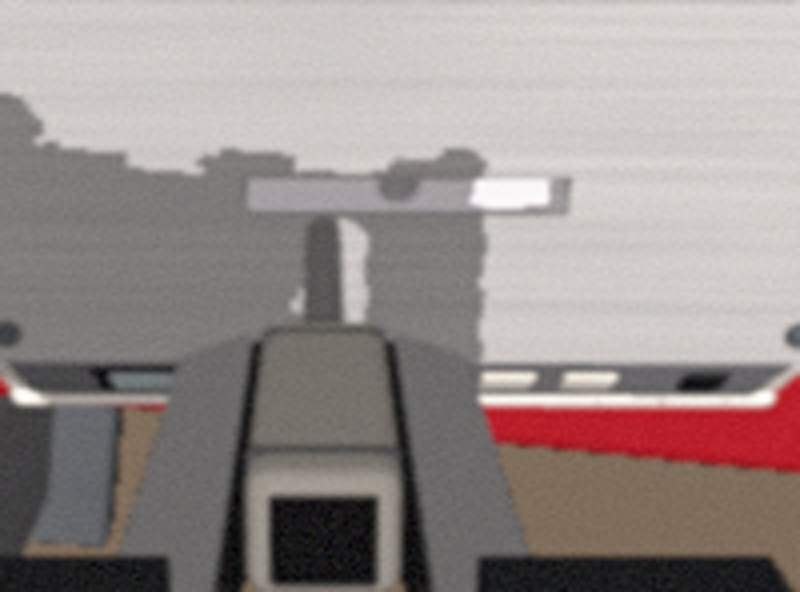

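The tip edge is at zoom (322,217). The slot covers (247–570, 177–213), and the well is at (399,190). I'll work out where the tip is relative to the slot from this one image.

Run:
```python
from h import *
W={k:(v if v.ndim else float(v)) for k,v in np.load('w8.npz').items()}
p,R,o=pose(); print(p,o['eef_rot'])
q=lambda x,y:(240+x/4-.375,140+y/3.7-.365)
f=lambda P,z:(R.T@(onz(W,*q(*P),z)-p))*1e3
g=cv2.imread('pics/w8.png')[:,:,1].astype(int); print(g[184:202,312],g[184:202,360])
for P in [(247,195),(570,195),(320,177),(320,213),(520,177),(520,213)]: print(P,f(P,.092).round(1))
print('well',f((399,195),.08).round(1), 'world slot ctr', onz(W,*q(408.5,195),.092))
```

```text
[ 0.47868884 -0.32850783  0.2405729 ] [-3.14124587e+00  2.37576977e-04  1.17769026e-01]
[125 129 122 126 141 161 158 160 158 158 156 158 151 126 114 121 121 120] [132 140 143 156 205 246 249 249 247 248 245 222 172 135 137 150 150 148]
(247, 195) [ -0.4 -20.3 148.6]
(570, 195) [ -0.4  64.4 148.6]
(320, 177) [  4.8  -1.1 148.6]
(320, 213) [ -5.8  -1.1 148.6]
(520, 177) [  4.9  51.1 148.6]
(520, 213) [ -5.7  51.6 148.6]
well [ -3.8  20.4 160.6] world slot ctr [ 0.48082773 -0.35043436  0.092     ]
```

```bash
python3 -m creep '{"xyz":[[-0.7,0,8],[0,0,10],[0,0,6],[0,0,3],[0,0,0]],"spin":[0,0,0,0,0]}'
python3 - <<'E'
from h import *
goto([0.4779,-0.3304,0.235],0.1165)
W=model('wrist'); im=ctrl.camera('wrist'); cv2.imwrite('pics/w9.png',im[:,:,::-1])
np.savez('w9.npz',**W)
cv2.imwrite('pics/z10.png',cv2.resize(im[150:250,260:410,::-1],None,fx=5,fy=5,interpolation=cv2.INTER_CUBIC))
E
```

```text
time_s: 10.72
ee_pos: [0.4784, -0.3295, 0.2133]
eef_rot: [-3.141, 0.0, 0.117]
force: [0.3, 0.1, -0.4]
grip_width: 0.0199
pos [ 0.4784 -0.3295  0.2133] rpy [-3.1414e+00  2.0000e-04  1.1680e-01] t 10.72 F [ 0.3  0.1 -0.4] w 19.9
shift mm [ -0.6   0.8 -21.7] spin 0.0003
```

View pics/z10.png

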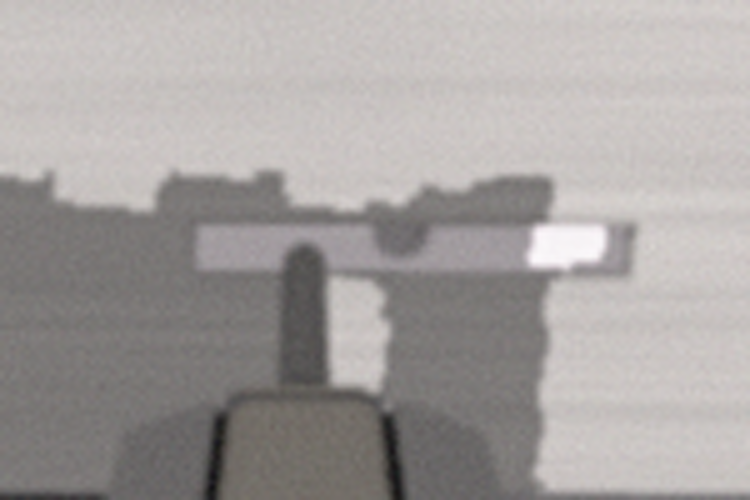

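```bash
python3 -m creep '{"xyz":[[0,0,1.5],[0,0,1.5],[0,0,1.5],[0,0,1.5],[0,0,1.5]],"spin":[0,0,0,0,0]}';python3 -m creep '{"xyz":[[0,0,1],[0,0,1],[0,0,1],[0,0,0]],"spin":[0,0,0,0]}'
```

```text
time_s: 11.4
ee_pos: [0.4784, -0.3295, 0.2058]
eef_rot: [-3.142, 0.0, 0.117]
force: [0.0, -0.6, -0.9]
grip_width: 0.0198
time_s: 11.9
ee_pos: [0.4784, -0.3295, 0.2029]
eef_rot: [-3.142, 0.0, 0.117]
force: [0.5, 0.2, -0.0]
grip_width: 0.0196
```

```bash
python3 -m creep '{"xyz":[[0,0,1],[0,0,1],[0,0,1],[0,0,1],[0,0,1]],"spin":[0,0,0,0,0]}'
python3 - <<'E'
from h import *
goto([0.4779,-0.3304,0.235],0.1165)
W=model('wrist'); im=ctrl.camera('wrist'); cv2.imwrite('pics/w10.png',im[:,:,::-1])
np.savez('w10.npz',**W)
cv2.imwrite('pics/z11.png',cv2.resize(im[150:250,260:410,::-1],None,fx=5,fy=5,interpolation=cv2.INTER_CUBIC))
E
```

```text
time_s: 12.52
ee_pos: [0.4784, -0.3295, 0.1979]
eef_rot: [-3.142, -0.0, 0.117]
force: [-1.0, 0.6, -0.5]
grip_width: 0.0194
pos [ 0.4784 -0.3295  0.1979] rpy [-3.1416 -0.      0.1168] t 12.53 F [-1.   0.6 -0.5] w 19.4
shift mm [ -0.6   0.8 -37.1] spin 0.0003
```

View pics/z11.png

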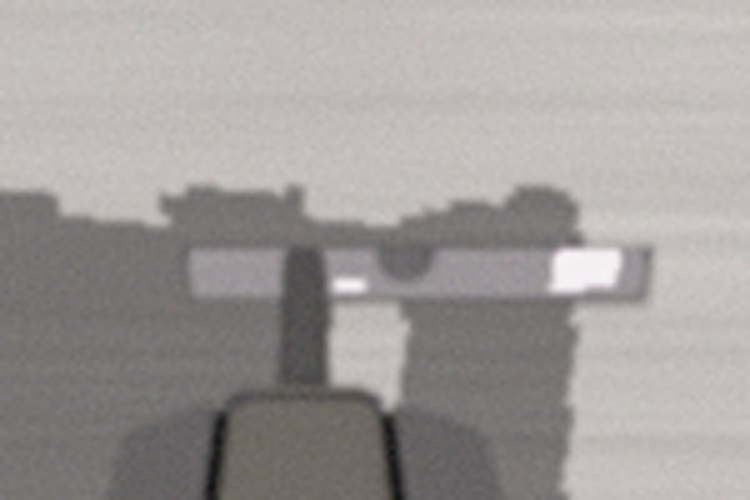

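The tip is inside the slot with no contact. I'll lower it gently to the block.

```bash
python3 -m creep '{"xyz":[[0,0,0.6],[0,0,0.6],[0,0,0.6],[0,0,0.6],[0,0,0.6]],"spin":[0,0,0,0,0]}'
```

```text
time_s: 13.2
ee_pos: [0.4785, -0.3295, 0.1949]
eef_rot: [3.142, -0.0, 0.117]
force: [0.2, -0.0, -1.5]
grip_width: 0.0201
```

```bash
python3 -m creep '{"xyz":[[0,0,0.3],[0,0,0.3],[0,0,0]],"spin":[0,0,0]}'
```

```text
time_s: 13.58
ee_pos: [0.4785, -0.3295, 0.1945]
eef_rot: [3.141, -0.0, 0.117]
force: [0.0, -0.5, -0.3]
grip_width: 0.02
```

```bash
python3 -m creep '{"xyz":[[0,0,0.3],[0,0,0.3],[0,0,0]],"spin":[0,0,0]}'; python3 -m creep '{"xyz":[[0,0,0.3],[0,0,0]],"spin":[0,0]}'
```

```text
time_s: 13.95
ee_pos: [0.4785, -0.3295, 0.1942]
eef_rot: [3.141, -0.0, 0.117]
force: [-1.0, 0.9, 4.6]
grip_width: 0.0199
time_s: 14.2
ee_pos: [0.4785, -0.3296, 0.1941]
eef_rot: [3.141, -0.0, 0.117]
force: [-1.3, 1.9, 6.8]
grip_width: 0.0201
```

```bash
python3 -m creep '{"xyz":[[0,1,0],[0,2,0],[0,2,0],[0,2,0],[0,2,0]],"spin":[0,0,0,0,0]}'; python3 -m creep '{"xyz":[[0,1.5,0],[0,1.5,0],[0,1.5,0]],"spin":[0,0,0]}'
```

```text
time_s: 14.82
ee_pos: [0.4798, -0.3382, 0.1941]
eef_rot: [-3.141, -0.001, 0.117]
force: [-0.1, 3.6, 7.7]
grip_width: 0.0198
time_s: 15.2
ee_pos: [0.4803, -0.3427, 0.1941]
eef_rot: [-3.141, -0.001, 0.117]
force: [-0.5, 3.6, 6.8]
grip_width: 0.0198
```

```bash
python3 -m creep '{"xyz":[[0,1,0],[0,1,0],[0,1,0]],"spin":[0,0,0]}'; python3 -m creep '{"xyz":[[0,0.7,0],[0,0.7,0]],"spin":[0,0]}'
```

```text
time_s: 15.58
ee_pos: [0.4803, -0.346, 0.1933]
eef_rot: [3.142, 0.0, 0.117]
force: [-0.4, -0.6, -0.0]
grip_width: 0.0196
time_s: 15.82
ee_pos: [0.4804, -0.3473, 0.1931]
eef_rot: [-3.141, 0.0, 0.117]
force: [0.2, -0.1, -0.3]
grip_width: 0.02
```

Contact was lost at y≈-0.346, where the well's edge was expected. I'll move on to its centre and lower.

```bash
python3 -m creep '{"xyz":[[0,1,0],[0,1,0],[0,0.8,0],[0,0,0]],"spin":[0,0,0,0]}'
python3 - <<'E'
from h import *
goto([0.4779,-0.3304,0.235],0.1165)
W=model('wrist'); im=ctrl.camera('wrist'); np.savez('w11.npz',**W)
cv2.imwrite('pics/z12.png',cv2.resize(im[150:250,260:410,::-1],None,fx=5,fy=5,interpolation=cv2.INTER_CUBIC))
E
```

```text
time_s: 16.32
ee_pos: [0.4808, -0.3501, 0.1934]
eef_rot: [-3.142, 0.0, 0.117]
force: [0.0, -0.3, -0.8]
grip_width: 0.0198
pos [ 0.4808 -0.3501  0.1934] rpy [-3.1415  0.      0.1167] t 16.32 F [ 0.  -0.3 -0.8] w 19.8
shift mm [ -0.6 -19.9 -41.6] spin 0.0002
```

View pics/z12.png

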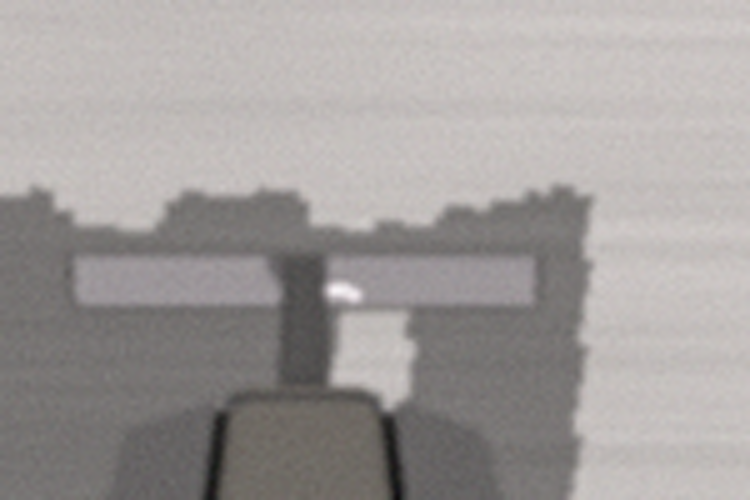

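```bash
python3 -m creep '{"xyz":[[0,-0.6,0],[0,-0.6,0],[0,0,0.5],[0,0,0.5],[0,0,0]],"spin":[0,0,0,0,0]}'; python3 -m creep '{"xyz":[[0,0,0.7],[0,0,0.7],[0,0,0.7],[0,0,0]],"spin":[0,0,0,0]}'
```

```text
time_s: 17.0
ee_pos: [0.4807, -0.3489, 0.1924]
eef_rot: [-3.142, 0.0, 0.117]
force: [-0.1, 0.3, -1.3]
grip_width: 0.0199
time_s: 17.5
ee_pos: [0.4807, -0.3489, 0.1903]
eef_rot: [-3.142, 0.0, 0.117]
force: [0.2, -0.1, -0.6]
grip_width: 0.0195
```

The tip is in the well, 4 mm below the block's top, with no force. I'll keep lowering slowly.

```bash
python3 -m creep '{"xyz":[[0,0,1.5],[0,0,1.5],[0,0,1.5],[0,0,1.5],[0,0,1.5]],"spin":[0,0,0,0,0]}'
```

```text
time_s: 18.12
ee_pos: [0.4807, -0.3489, 0.1827]
eef_rot: [-3.142, 0.0, 0.117]
force: [-0.9, -0.3, -1.7]
grip_width: 0.02
```

```bash
python3 -m creep '{"xyz":[[0,0,1.5],[0,0,1.5],[0,0,1.5],[0,0,1.5],[0,0,1.5]],"spin":[0,0,0,0,0]}'
```

```text
time_s: 18.75
ee_pos: [0.4807, -0.3489, 0.1753]
eef_rot: [3.142, -0.0, 0.117]
force: [-0.6, 0.4, -0.4]
grip_width: 0.02
```

```bash
python3 -m creep '{"xyz":[[0,0,1.5],[0,0,1.5],[0,0,1.5],[0,0,1.5],[0,0,1.5]],"spin":[0,0,0,0,0]}'
```

```text
time_s: 19.38
ee_pos: [0.4807, -0.3489, 0.1677]
eef_rot: [-3.142, 0.0, 0.117]
force: [0.2, 0.2, -1.5]
grip_width: 0.02
```

```bash
python3 -m creep '{"xyz":[[0,0,1.5],[0,0,1.5],[0,0,1.5],[0,0,1.5],[0,0,1.5]],"spin":[0,0,0,0,0]}'
```

```text
time_s: 20.0
ee_pos: [0.4807, -0.3489, 0.1603]
eef_rot: [3.142, -0.0, 0.117]
force: [0.3, -0.5, -1.3]
grip_width: 0.0199
```

```bash
python3 -m creep '{"xyz":[[0,0,1.5],[0,0,1.5],[0,0,1.5],[0,0,1.5]],"spin":[0,0,0,0]}'
```

```text
time_s: 20.5
ee_pos: [0.4807, -0.3489, 0.1542]
eef_rot: [-3.142, 0.0, 0.117]
force: [-0.4, -0.7, -1.4]
grip_width: 0.0197
```

```bash
python3 -m creep '{"xyz":[[0,0,1],[0,0,1],[0,0,0.7],[0,0,0.5],[0,0,0]],"spin":[0,0,0,0,0]}'
```

```text
time_s: 21.12
ee_pos: [0.4807, -0.3489, 0.1511]
eef_rot: [-3.142, -0.0, 0.117]
force: [-0.0, 0.1, -1.4]
grip_width: 0.02
```

Bottom is expected at TCP z≈0.1492. I'll go down in small steps from here.

```bash
python3 -m creep '{"xyz":[[0,0,0.4],[0,0,0.4],[0,0,0.4],[0,0,0.3],[0,0,0]],"spin":[0,0,0,0,0]}'
```

```text
time_s: 21.75
ee_pos: [0.4807, -0.3489, 0.1497]
eef_rot: [3.142, -0.0, 0.117]
force: [-0.9, 0.3, -1.2]
grip_width: 0.0198
```

```bash
python3 -m creep '{"xyz":[[0,0,0.3],[0,0,0.3],[0,0,0]],"spin":[0,0,0]}'
```

```text
time_s: 22.12
ee_pos: [0.4808, -0.3489, 0.1493]
eef_rot: [3.141, -0.0, 0.117]
force: [-0.9, 0.6, 2.5]
grip_width: 0.0198
```

```bash
python3 -m creep '{"xyz":[[0,0,0.2],[0,0,0]],"spin":[0,0]}'; python3 -m creep '{"xyz":[[0,0,0],[0,0,0],[0,0,0],[0,0,0]],"spin":[0,0,0,0]}' 50
python3 - <<'E'
from h import *
goto([0.4807,-0.3489,0.27],0.1165)
im=ctrl.camera('wrist'); cv2.imwrite('pics/w12.png',im[:,:,::-1])
E
```

```text
time_s: 22.38
ee_pos: [0.4808, -0.3489, 0.1492]
eef_rot: [3.141, -0.0, 0.117]
force: [-0.5, 0.8, 4.5]
grip_width: 0.0197
time_s: 22.88
ee_pos: [0.4807, -0.3489, 0.1488]
eef_rot: [-3.142, 0.0, 0.117]
force: [0.7, 0.3, 0.4]
grip_width: 0.0502
pos [ 0.4807 -0.3489  0.1488] rpy [-3.1415  0.      0.1168] t 22.88 F [0.7 0.3 0.4] w 50.2
shift mm [  -0.     0.  -121.2] spin 0.0003
```

View pics/w12.png

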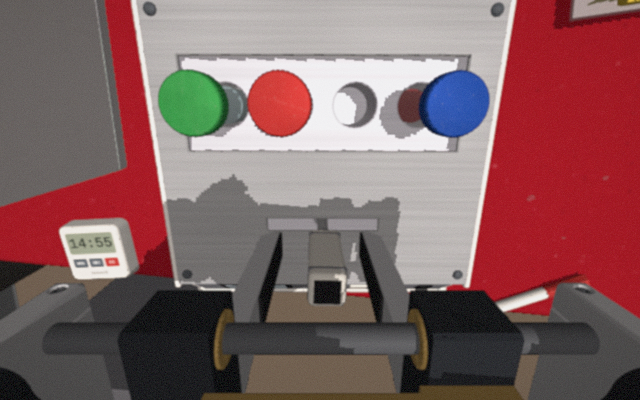

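Released and standing between the open fingers at (327,270). I'll retreat straight up and check.

```bash
python3 -m creep '{"xyz":[[0,0,-4],[0,0,-15],[0,0,-30],[0,0,-35],[0,0,-30]],"spin":[0,0,0,0,0]}' 70; python3 -m creep '{"xyz":[[-20,0,-10],[-30,0,0],[-30,0,0],[0,0,0],[0,0,0]],"spin":[0,0,0,0,0]}'
python3 - <<'E'
from h import *
goto([0.4807,-0.3489,0.27],0.1165)
W=model('wrist'); im=ctrl.camera('wrist'); np.savez('w13.npz',**W); cv2.imwrite('pics/w13.png',im[:,:,::-1])
im=ctrl.camera('scene'); cv2.imwrite('pics/s3.png',cv2.resize(im[200:350,240:440,::-1],None,fx=4,fy=4,interpolation=cv2.INTER_CUBIC))
E
```

```text
time_s: 23.55
ee_pos: [0.4808, -0.3489, 0.2655]
eef_rot: [3.14, -0.001, 0.117]
force: [0.5, -1.0, -0.1]
grip_width: 0.0701
time_s: 24.18
ee_pos: [0.4018, -0.3582, 0.2736]
eef_rot: [3.141, -0.001, 0.117]
force: [0.7, -0.2, -0.7]
grip_width: 0.07
pos [ 0.4018 -0.3582  0.2736] rpy [ 3.1409e+00 -8.0000e-04  1.1680e-01] t 24.18 F [ 0.7 -0.2 -0.7] w 70.0
shift mm [79.4 -0.1  3.7] spin 0.0003
```

View pics/w13.png

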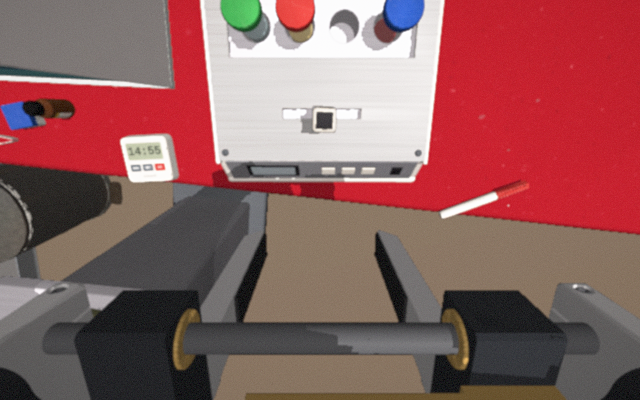

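View pics/s3.png

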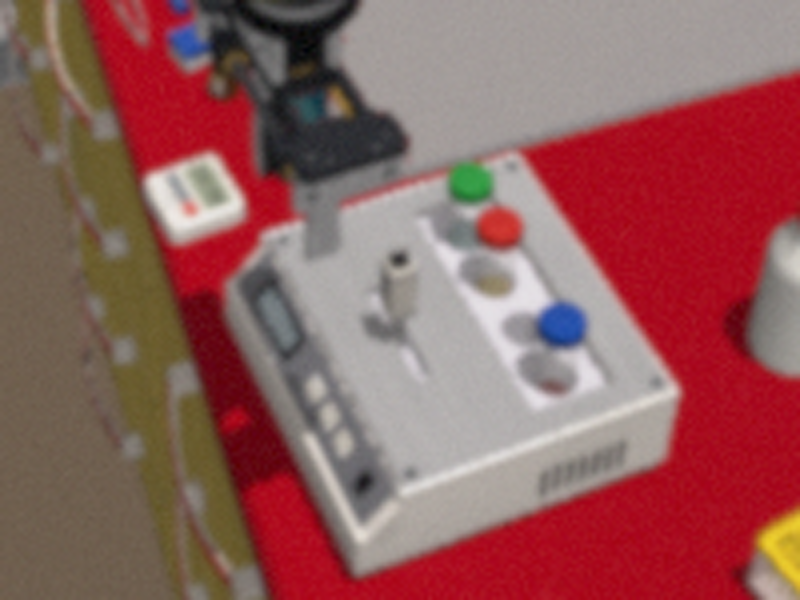

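Run:
```python
from h import *
W={k:(v if v.ndim else float(v)) for k,v in np.load('w13.npz').items()}
print(tri(ray(W,324.5,120),ray(model('scene'),240+399/4-.4,200+258/4-.4)),'expected z .174'); print(onz(W,324.5,120,.174))
ctrl.hand_in()
```

```text
(array([ 0.47622901, -0.35244798,  0.17116648]), np.float64(0.0008546635606288637)) expected z .174
[ 0.47672353 -0.35256135  0.174     ]
the job is handed in; nothing more can be done
```

The thermometer is seated on the bottom of the heater's well, standing and released. I handed the job in at about 24 s, with the arm clear of everything.

**What I did:**
- **Taking it out:** The thermometer was leaning in its stand, so I gripped it lightly, nudged it nearly upright and lifted it out. I carried it past the front of the centrifuge.
- **Finding the well:** I lowered the tip through the slot about 20 mm to one side of the well and touched the block with about 7 N. I then slid along the slot with 7–8 N of downward force until contact was lost at the well. I went on to its centre, overshot by about 1 mm and came back.
- **Seating:** The tip met the bottom at tool height 0.1493 m, against 0.1492 m expected for a 45 mm deep well, with a final reading of 4.5 N.

**Last checks:**
- **Standing:** The wrist and scene pictures show it standing in the slot, with the tubes and timer looking undisturbed.
- **Height:** Triangulating the top of the handle gave 0.171 m against 0.174 m expected. The camera calibration is only good to about 2 mm, so I relied on the contact height instead.
- **Lean:** It leans slightly in the loose well, with the handle top about 5 mm off the well's axis.
- **Forces:** Forces were read only at the end of each move, and none was above about 8 N.

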